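# Pack the lab box from the collection tray

## Task

Pack the grey lab transport box: lift the white two-bay collection tray by its handle and tip it over the corner with the pouring gap of the tube bay, low over the box, so that both sample tubes slide gently into the box's long bay while the marker and the pen stay in the tray; do not touch the tubes with the gripper. Set the tray back down flat on the worktop, and stand the brown bottle upright in the box's narrow well. Do not shove the box, and leave the pump bottle, the cartons and the thermometer where they are.

Things in the scene. Friction and masses are not known exactly. Their poses are not given: they have to be found in the camera images.
- round_tray: white tray, 166 long (x) x 190 wide (y) mm, walls 32 high and 3 thick, floor 4, 0.3 kg; origin under its middle, z up. A 6 mm divider along x makes a left (+y) and a right (-y) bay, each 160 x 89 mm. At the +x end each bay has a pouring gap, see the gap points. One bay holds the tubes, the other the marker and pen; which varies. All are smooth and slide on slopes over 14 to 20 degrees
- handle (a point): middle of the tray's carry handle: a level bar along the tray's x, 100 long, 14 thick (y), 26 high, from 64 to 90 mm above the tray's underside, over the divider; this point is 77 mm above the underside
- gap_left (a point): middle of the left (+y) bay's pouring gap on the floor: tray frame (83, 70, 4) mm. The gap is 44 mm wide, open down to the floor, at the bay's OUTER corner, with a lip reaching 12 mm beyond the end wall; the 45 mm of end wall beside the divider is closed
- gap_right (a point): middle of the right (-y) bay's pouring gap: tray frame (83, -70, 4) mm; the mirror image of the left one
- tube_a_mid (a point): middle of one sample tube, a round glass tube with a white label and grey stopper, 100 mm long, 19 mm diameter, 22 g, lying along the tray's length beside the other tube; its x axis runs along the tube. It rolls freely
- tube_b_mid (a point): middle of the other sample tube, the same
- tube_a: the first sample tube; origin on its side, 9.5 mm from its axis
- tube_b: the second sample tube, likewise
- label_marker: marker with a white barrel, 135 mm long, 17 thick, lying along the tray in the other bay; its y axis runs along it; origin under its middle
- ball_pen: ball pen, 145 mm long, 12 thick, beside the marker; its y axis runs along it; origin under its middle
- lab_box: grey open box, 250 long (x) x 160 wide (y) x 52 high mm, walls and floor 6 thick, 1.2 kg, loose; origin under its middle, z up. A cross wall 39 mm high at x = 45 mm makes the long tube bay (x from -119 to 43 mm) and the narrow bottle well (x from 47 to 119 mm, y from -74 to 74 mm)
- tube_bay (a point): middle of the floor of the box's long tube bay
- bottle_well (a point): middle of the floor of the box's bottle well
- bottle: brown screw-cap bottle, 46 mm diameter, 85 high, 73 g, standing; origin under its middle, z up
- monitor_b: fixed obstacle: the computer monitor at the back right; keep hand and tray nearer than x = 0.72 m wherever y is below 0
- gel_pump: bystander: pump bottle, 48 x 75 mm, 184 high; origin under its middle
- med_box: bystander: carton, 51 x 63 x 100 mm high; origin under its middle
- med_box_b: bystander: smaller carton, 41 x 55 x 85 mm high; origin under its middle
- thermometer: bystander: white pistol-shaped thermometer lying on its side, 138 x 141 x 36 mm; origin under its middle
There are look-alikes about, which are no part of the job. What is shaped like the tube_a but orange is not meant.

How it is judged (in metres and radians):
At the end, for the whole second after the job is handed in: both tubes lie in the box's long bay (their middles inside it, below the rim); the bottle stands upright (within 0.1 rad) on the floor of the well; the marker and the pen are still in the tray; the tray stands flat on the worktop (within 0.04 rad and 6 mm) and the box too; all at rest (x of tube_a_mid in the frame of lab_box between -0.12 and 0.044 m and y of tube_a_mid in the frame of lab_box between -0.075 and 0.075 m and z of tube_a_mid in the frame of lab_box between 0.004 and 0.05 m and x of tube_b_mid in the frame of lab_box between -0.12 and 0.044 m and y of tube_b_mid in the frame of lab_box between -0.075 and 0.075 m and z of tube_b_mid in the frame of lab_box between 0.004 and 0.05 m and x of label_marker in the frame of round_tray between -0.086 and 0.086 m and y of label_marker in the frame of round_tray between -0.096 and 0.096 m and z of label_marker in the frame of round_tray between -0.004 and 0.034 m and x of ball_pen in the frame of round_tray between -0.086 and 0.086 m and y of ball_pen in the frame of round_tray between -0.096 and 0.096 m and z of ball_pen in the frame of round_tray between -0.004 and 0.034 m and x of bottle in the frame of lab_box between 0.05 and 0.116 m and y of bottle in the frame of lab_box between -0.07 and 0.07 m and z of bottle in the frame of lab_box between 0 and 0.012 m and angle between bottle's own z axis and vertical below 0.1 rad and angle between each of round_tray, lab_box's own z axis and vertical below 0.04 rad and height (world z) of each of round_tray, lab_box below 0.006 m and linear speed of each of round_tray, bottle below 0.02 m/s and linear speed of each of tube_a, tube_b below 0.03 m/s); the robot touches nothing.
It fails at once if a gripper finger touches a sample tube (contact force between the fingers and tube_a above 0.3 N or contact force between the fingers and tube_b above 0.3 N).
It fails at once if the marker or the pen leaves the tray (not (x of label_marker in the frame of round_tray between -0.086 and 0.086 m and y of label_marker in the frame of round_tray between -0.096 and 0.096 m and z of label_marker in the frame of round_tray between -0.004 and 0.034 m and x of ball_pen in the frame of round_tray between -0.086 and 0.086 m and y of ball_pen in the frame of round_tray between -0.096 and 0.096 m and z of ball_pen in the frame of round_tray between -0.004 and 0.034 m)).
It fails at once if a tube falls hard (faster than 2 m/s) (linear speed of any of tube_a, tube_b above 2 m/s).
It fails at once if the transport box is pushed more than 40 mm (distance of lab_box from where it was at the start of the episode above 0.04 m).
It fails at once if the pump bottle, a carton or the thermometer is shifted more than 40 mm or knocked over (distance of any of gel_pump, med_box, med_box_b, thermometer from where it was at the start of the episode above 0.04 m or angle between any of gel_pump, med_box, med_box_b, thermometer's own z axis and vertical above 0.5 rad).
It also fails if it takes over 67 s, if anything falls off the work surface, if the arm or the gripper's body presses on something with over 40 N, if the wrist force passes 120 N, or if a joint passes its speed limit or range.

## Robot

A 6-joint arm with a two-finger parallel gripper is mounted at the origin on a cart in front of the work surface, level with it; the furniture and walls round the work are solid. World frame = base frame: x ahead of the robot, y to its left, z up, the work surface at z = 0. Lengths are in mm, angles in rad, forces in N, time in s.
With the tool pointing down it reaches from about 275 to 825 mm from the base axis. Payload 4.9 kg.
Tool frame: the origin (TCP) lies at the very end of the fingers, on their centre line; the grasp point (between the pads) lies 19 mm behind it; z points along the fingers, y is the line along which they close (so a half turn about z gives the same grasp; the last joint's range is limited). The gripper opens to 85 mm and grips with 20 to 120 N. Pads are 22 mm wide; open, the fingers measure 114 mm over their backs; the gripper's body (76 mm by 85 mm) begins 54 mm behind the grasp point. The pads swing forward as they close: fully open they stand 13 mm farther back than shut.
Start: joints at [0.994, 0.326, -0.193, 1.052, 0, 1.437], TCP at [235.656, 496.976, 231.281] pointing down, gripper open.
Joint ranges: [-2.65, 2.65], [-0.97, 1.79], [-1.3, 1.35], [-1.93, 2.1], [-1.47, 1.37], [-3.14, 3.14]. Speed limits (rad/s): [2.57, 2.57, 3.14, 3.14, 3.14, 3.14].

## Interface

Orientations are given as [roll, pitch, yaw] about the fixed x, y, z axes, in that order (R = Rz(yaw) Ry(pitch) Rx(roll)).
In Python, from bench import bot, solve_ik, imaging gives the robot as it stands. Calls block until the motion is done:
- bot.move_ptp(position, orientation): joint-space move of the TCP to a pose.
- bot.movel(position, rot=None, max_speed=150, threshold=None): straight line of the TCP; rot=None keeps the orientation; max_speed is the mean speed in mm/s. With threshold (N) it stops when the force on the tool has changed by that much, and returns True; else False.
- bot.move_j(angles): joint-space move.
- bot.grip(opening, effort=None): opening from 0.0 (shut) to 1.0 (fully open); effort is the grip in N (None keeps the last); returns when the fingers have stopped.
- bot.dwell(seconds).
- solve_ik(position, orientation): joint angles nearest the present ones, or None.
- bot.get_state(): the state.
- imaging.capture(name): name is "side" or "top"; returns the picture (480x640x3 uint8, blue, green, red); there is no depth.
- imaging.camera_model(name): a dict with "K" (3x3 intrinsics, pixels), "k1" (the pictures are not rectified: a ray, as slopes to the right and down, at radius r is drawn at 1 + k1 r^2 times it, then the intrinsics apply), "position" and "rotation" of the camera in the world. Camera axes: x right, y up, looking along -z (the intrinsics and any distortion apply to the point x, -y, -z); pixel columns grow to the right and rows downward; lengths in mm; the calibration is good to about 2 mm. A picture is of the moment at which its call begins. camera_model takes no time and is no camera call.
A pose or a line that the arm cannot do raises bot.IKError and nothing moves.
- bot.sign_off(): hands the job in; it is judged then, once.
The state is a dict: "t": time; "qpos": joint angles; "joint_velocities": joint speeds; "effort": joint torques, N m; "tcp_pos": TCP position; "orientation": TCP orientation; "contact_force": force on the tool from outside, world axes, zero at the start; "wrist_torque": the same for the moment, N m; "opening": opening from 0.0 (shut) to 1.0 (fully open); "gripper_force": force on a finger pad.
Only numpy, scipy, OpenCV 4.12 (cv2) and the standard library are available. Lean on these libraries where they do the work, as an engineer would, in place of code of your own. Each camera call takes 0.05 s, during which the arm holds its last target. There are 200 camera calls.

## Working session

There is one attempt and no reset: what is moved stays moved. The work goes in short steps, each a Python script; the robot and the scene stay as the last script left them, time stands still between calls to the robot, and variables do not carry over. Pictures are saved under pics/ and viewed, at most 10 in all, crops included, and the job is handed in when it is done.

```bash
mkdir -p pics; ls; python3 - <<'E'
from bench import bot, imaging
import cv2,numpy as np
for n in("top","side"):
    cv2.imwrite(f"pics/{n}0.png",imaging.capture(n)); m=imaging.camera_model(n); print(n,m)
print(bot.get_state()["t"])
E
```

```text
pics
top {'K': array([[560.56042066,   0.        , 314.36566756],
       [  0.        , 560.56042066, 238.02616642],
       [  0.        ,   0.        ,   1.        ]]), 'k1': 0.029408136484229238, 'position': array([ 350.26506788,   73.55043929, 1424.70959524]), 'rotation': array([ 0.19257082,  0.00457122, -1.55706136])}
side {'K': array([[460.12899685,   0.        , 313.18171525],
       [  0.        , 460.12899685, 247.29401603],
       [  0.        ,   0.        ,   1.        ]]), 'k1': -0.10552063003662557, 'position': array([516.58229332, 947.01597165, 584.55279411]), 'rotation': array([ 1.04255121, -0.02279294, -3.01224069])}
0.1
```

View pics/top0.png

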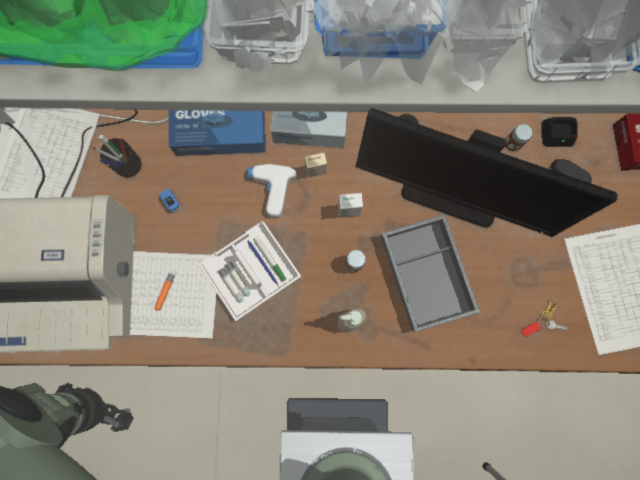

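View pics/side0.png

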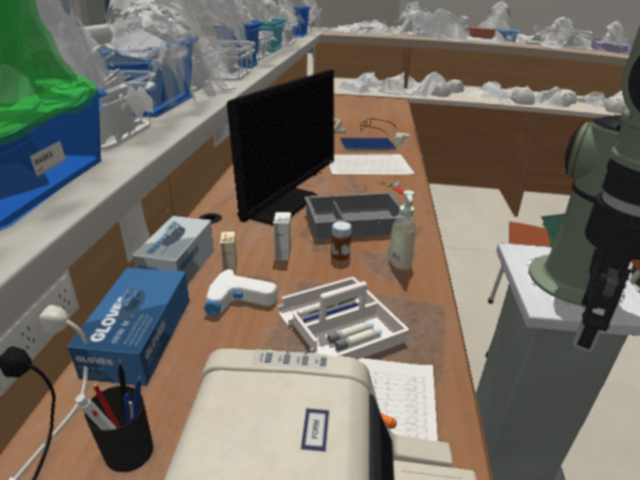

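The top view shows the tray around (251,270), tilted, the bottle at (356,260), the box at (430,272), the pump at (351,320), the cartons at (316,163) and (350,204), and the thermometer at (272,188). The side view shows the tubes in the bay nearer the robot. I'll enlarge the region to get the tray's corners and gaps.

```bash
cat > h.py <<'E'
import cv2,numpy as np
from scipy.spatial.transform import Rotation as Ro
from bench import bot, imaging, solve_ik
def ray(n,uv):
    m=imaging.camera_model(n); K=m["K"]; 
    xd=np.array([(uv[0]-K[0,2])/K[0,0],(uv[1]-K[1,2])/K[1,1]]); x=xd.copy()
    for _ in range(20): x=xd/(1+m["k1"]*(x@x))
    R=Ro.from_euler("xyz",m["rotation"]).as_matrix()
    return m["position"], R@np.array([x[0],-x[1],-1])
def onz(n,uv,z):
    p,d=ray(n,uv); return p+d*(z-p[2])/d[2]
def proj(n,P):
    m=imaging.camera_model(n); K=m["K"]; R=Ro.from_euler("xyz",m["rotation"]).as_matrix()
    c=R.T@(np.asarray(P,float)-m["position"]); x=np.array([c[0],-c[1]])/-c[2]; x=x*(1+m["k1"]*(x@x))
    return K[:2,:2]@x+K[:2,2]
E
python3 - <<'E'
from h import *
im=cv2.imread("pics/top0.png")
c=im[212:342,190:490]
a=cv2.resize(im[215:325,195:305],(560,560),interpolation=cv2.INTER_CUBIC)
b=cv2.resize(im[210:335,375:485],(493,560),interpolation=cv2.INTER_CUBIC)
cv2.imwrite("pics/t1.png",cv2.resize(np.hstack([a,b]),(798,424)))
hsv=cv2.cvtColor(im,cv2.COLOR_BGR2HSV)
# tray: white; box: grey-blue dark
for name,roi,m in (("tray",(195,215,110,110),(hsv[...,1]<40)&(hsv[...,2]>185)),("box",(375,210,110,125),(hsv[...,1]<60)&(hsv[...,2]>60)&(hsv[...,2]<170))):
    x,y,w,h=roi; k=np.zeros(m.shape,np.uint8); k[y:y+h,x:x+w]=m[y:y+h,x:x+w]
    cs,_=cv2.findContours(k,cv2.RETR_EXTERNAL,cv2.CHAIN_APPROX_NONE); q=max(cs,key=cv2.contourArea)
    hull=cv2.convexHull(q); r=cv2.minAreaRect(q); print(name,cv2.contourArea(q),r,cv2.boxPoints(r).round(1).tolist())
    print(cv2.approxPolyDP(hull,4,True)[:,0].tolist())
print([onz("top",p,0).round() for p in((251,270),(430,272),(356,260))])
E
```

```text
tray 4646.5 ((232.15382385253906, 276.2307434082031), (76.54862976074219, 114.82294464111328), 56.3099365234375) [[163.1999969482422, 276.20001220703125], [258.70001220703125, 212.5], [301.20001220703125, 276.20001220703125], [205.60000610351562, 339.8999938964844]]
[[263, 222], [300, 276], [235, 320], [195, 324], [195, 255]]
box 7061.5 ((429.1943054199219, 272.77313232421875), (106.89004516601562, 71.07810974121094), 71.27420806884766) [[378.3999938964844, 233.60000610351562], [445.70001220703125, 210.6999969482422], [480.0, 312.0], [412.70001220703125, 334.79998779296875]]
[[442, 212], [479, 312], [415, 332], [382, 233]]
[array([542., 245.,   0.]), array([ 543., -213.,    0.]), array([572., -24.,   0.])]
```

View pics/t1.png

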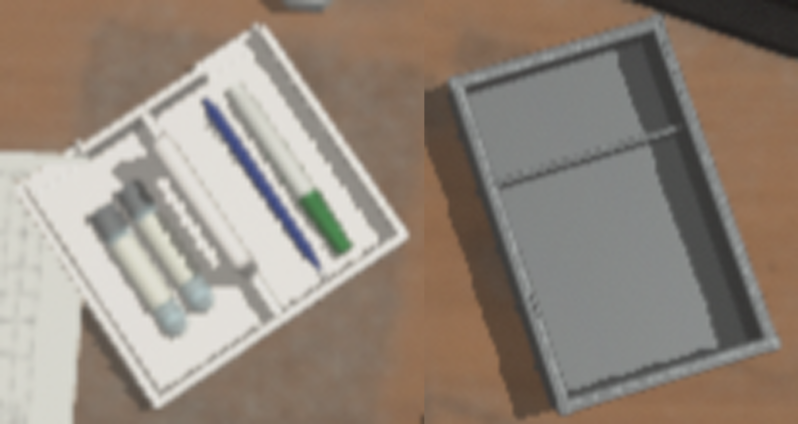

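The left (+y) bay holds the tubes. The +x end, with both gaps, faces upper-left in the picture. The box's well is at the far end. Next I'll compute the poses and check IK for the pour.

```bash
cat >> h.py <<'E'
ct=lambda p:(194.5+.5+p[0]/3.857-.37,215+p[1]/3.857-.37)
cb=lambda p:(375+(p[0]-424.4)/3.397-.37,210+p[1]/3.392-.37)
E
python3 - <<'E'
from h import *
T=[onz("top",ct(p),32)[:2] for p in((155,407),(408,237),(258,25),(20,185))]   # (-83,+95),(-83,-95),(83,-95),(83,95)
d=lambda a,b:np.linalg.norm(a-b)
deg=lambda v:np.degrees(np.arctan2(v[1],v[0]))
print("tray corners",np.round(T,1).tolist(),"lens",d(T[0],T[1]),d(T[1],T[2]),d(T[2],T[3]),d(T[3],T[0]))
print("yaws",deg(T[0]-T[1])-90,deg(T[2]-T[1]),deg(T[3]-T[0]),deg(T[3]-T[2])-90)
H=[onz("top",ct(p),90)[:2] for p in((164,134),(248,264))]
print("handle",np.round(H,1).tolist(),d(*H),deg(H[0]-H[1]),(H[0]+H[1])/2)
e=(T[0]-T[1])/d(T[0],T[1]); ex=np.array([e[1],-e[0]])
print("centre from -x end",(T[0]+T[1])/2+83*ex)
B=[onz("top",cb(p),52)[:2] for p in((452,82),(660,17),(778,347),(563,410))] # (+,+),(+,-),(-,-),(-,+)
print("box",np.round(B,1).tolist(),d(B[0],B[1]),d(B[1],B[2]),d(B[2],B[3]),d(B[3],B[0]),"c",np.mean(B,0))
print("yaw",deg(B[0]-B[3]),deg(B[1]-B[2]),deg(B[0]-B[1])-90,deg(B[3]-B[2])-90)
im=cv2.imread("pics/top0.png"); hsv=cv2.cvtColor(im,cv2.COLOR_BGR2HSV)
s=im[245:275,340:372]; k=((hsv[...,1]<60)&(hsv[...,2]>150))[245:275,340:372].astype(np.uint8)
cs,_=cv2.findContours(k,cv2.RETR_EXTERNAL,cv2.CHAIN_APPROX_NONE); q=max(cs,key=cv2.contourArea)
(c,r)=cv2.minEnclosingCircle(q); M=cv2.moments(q); c=(340+M["m10"]/M["m00"],245+M["m01"]/M["m00"])
print("bottle px",c,r,onz("top",c,85))
print("pump",onz("top",(351,317),184),"b",onz("top",(351,202),85),"med",onz("top",(317,158),100))
# side check of handle ends/bottle
print("side proj handle",[proj("side",[*h,90]) for h in H],"bottle top",proj("side",[*onz("top",c,85)[:2],85]))
print(imaging.camera_model("top")["position"], proj("top",[0,0,0]))
E
```

```text
tray corners [[413.4, 276.5], [524.4, 117.2], [663.9, 218.8], [555.2, 370.2]] lens 194.16538762597892 172.55375067495152 186.31350315607352 169.97367623414019
yaws 34.87321822570361 36.09016688645069 33.45555638637723 35.67070809759318
handle [[580.1, 269.4], [499.1, 214.1]] 98.07084600384222 34.32781702268784 [539.58804929 241.77000763]
centre from -x end [537.01695528 244.27735713]
box [[630.7, -87.0], [681.8, -240.8], [440.6, -317.1], [393.8, -163.3]] 162.01274746515287 252.94084575802611 160.73158614783824 248.91373513938564 c [ 536.71742752 -202.05203304]
yaw 17.835582135773947 17.542230921594413 18.351830314475862 16.92154232448084
bottle px (356.0924242424242, 257.9795454545455) 8.864089965820312 [563.55173975 -18.25450551  85.        ]
pump [ 4.16719039e+02 -1.97209922e-01  1.84000000e+02] b [702.99493737  -5.77480611  85.        ] med [810.32740392  79.40506413 100.        ]
side proj handle [array([320.40705339, 293.82002192]), array([365.89447356, 280.86802256])] bottle top [341.38827403 224.98410083]
[ 350.26506788   73.55043929 1424.70959524] [346.2631217  499.73161984]
```

```bash
cat >> h.py <<'E'
TC=np.array([539,243.]); TY=np.radians(34.7); BC=np.array([536.7,-202.]); BY=np.radians(17.7); BOT=np.array([563.5,-18.3])
rz=lambda a:Ro.from_euler("z",a)
b2w=lambda x,y:BC+rz(BY).apply([x,y,0])[:2]
def trot(psi,a,b): return rz(psi)*Ro.from_euler("y",b)*Ro.from_euler("x",-a)   # a: left side down, b: nose down
def tool(psi,a,b,anchor_w,anchor_t,flip=0):
    """TCP pose such that tray-frame point anchor_t sits at anchor_w"""
    R=trot(psi,a,b); p=np.asarray(anchor_w)+R.apply(np.array([0,0,58.])-anchor_t)
    return p.tolist(), (R*Ro.from_euler("xz",[np.pi,flip*np.pi])).as_euler("xyz").tolist()
LIP=np.array([95,70,4.])
def lipz(a,b,clear=62):
    R=trot(0,a,b); return clear+R.apply(LIP)[2]-R.apply([95,95,0])[2]
E
python3 - <<'E'
from h import *
lo=np.array([-2.65,-.97,-1.3,-1.93,-1.47,-3.14]);hi=np.array([2.65,1.79,1.35,2.1,1.37,3.14])
D=np.radians
print("grasp",[np.round(solve_ik(*tool(TY,0,0,[*TC,z],[0,0,0.],f)),2) if solve_ik(*tool(TY,0,0,[*TC,z],[0,0,0.],f)) is not None else None for f in(0,1) for z in (0,120)])
for deg in range(-60,121,15):
    psi=D(deg); d=np.array([np.cos(psi),np.sin(psi)]); L=b2w(-38,0)-55*d
    row=[]
    for f in(0,1):
        g=99
        for a,b in((0,0),(25,0),(25,15),(25,30),(27,40)):
            q=solve_ik(*tool(psi,D(a),D(b),[*L,lipz(D(a),D(b))],LIP,f))
            g=min(g,-9 if q is None else min(np.min(q-lo),np.min(hi-q)))
        row.append(round(float(g),2))
    R=trot(psi,D(27),D(40)); c=[(np.array([*L,lipz(D(27),D(40))])+R.apply(np.array(v)-LIP)).round().tolist() for v in((0,0,58),(0,0,200),(-83,-95,0),(-83,95,0),(83,-95,0))]
    print(deg,row,c)
E
```

```text
grasp [array([ 0.3 ,  0.56, -0.3 ,  0.71,  0.  ,  2.83]), array([ 0.3 ,  0.44, -0.16,  0.97,  0.  ,  2.83]), array([ 0.3 ,  0.56, -0.3 ,  0.71,  0.  , -0.31]), array([ 0.3 ,  0.44, -0.16,  0.97,  0.  , -0.31])]
-60 [0.27, 0.27] [[430.0, -166.0, 196.0], [526.0, -204.0, 293.0], [299.0, -162.0, 242.0], [418.0, -29.0, 176.0], [362.0, -272.0, 136.0]]
-45 [0.16, 0.31] [[420.0, -186.0, 196.0], [523.0, -198.0, 293.0], [292.0, -216.0, 242.0], [373.0, -57.0, 176.0], [382.0, -306.0, 136.0]]
-30 [0.12, 0.39] [[415.0, -208.0, 196.0], [518.0, -193.0, 293.0], [300.0, -270.0, 242.0], [337.0, -95.0, 176.0], [410.0, -333.0, 136.0]]
-15 [0.07, 0.52] [[417.0, -230.0, 196.0], [512.0, -189.0, 293.0], [321.0, -320.0, 242.0], [312.0, -142.0, 176.0], [444.0, -353.0, 136.0]]
0 [0.3, 0.46] [[424.0, -251.0, 196.0], [505.0, -187.0, 293.0], [355.0, -362.0, 242.0], [300.0, -193.0, 176.0], [482.0, -362.0, 136.0]]
15 [0.43, 0.43] [[436.0, -270.0, 196.0], [498.0, -187.0, 293.0], [398.0, -395.0, 242.0], [301.0, -246.0, 176.0], [521.0, -362.0, 136.0]]
30 [0.45, 0.45] [[453.0, -285.0, 196.0], [491.0, -188.0, 293.0], [44
[... 191 characters left out ...]
332.0, 136.0]]
60 [0.58, 0.58] [[495.0, -299.0, 196.0], [480.0, -196.0, 293.0], [557.0, -414.0, 242.0], [382.0, -377.0, 176.0], [620.0, -304.0, 136.0]]
75 [0.45, 0.45] [[517.0, -297.0, 196.0], [476.0, -202.0, 293.0], [607.0, -393.0, 242.0], [429.0, -402.0, 176.0], [640.0, -270.0, 136.0]]
90 [0.37, 0.37] [[538.0, -290.0, 196.0], [474.0, -209.0, 293.0], [649.0, -359.0, 242.0], [480.0, -414.0, 176.0], [649.0, -232.0, 136.0]]
105 [0.33, 0.33] [[557.0, -278.0, 196.0], [474.0, -216.0, 293.0], [682.0, -316.0, 242.0], [533.0, -413.0, 176.0], [649.0, -193.0, 136.0]]
120 [0.34, 0.3] [[571.0, -261.0, 196.0], [475.0, -223.0, 293.0], [702.0, -265.0, 242.0], [583.0, -398.0, 176.0], [639.0, -155.0, 136.0]]
```

```bash
cat > s1.py <<'E'
from h import *
P=lambda z:tool(TY,0,0,[*TC,z],[0,0,0.],1)
bot.move_ptp(*P(110)); bot.movel(*P(0),max_speed=120,threshold=15)
s=bot.get_state(); print(s["t"],s["tcp_pos"],s["contact_force"])
bot.grip(0.0,100); s=bot.get_state(); print(s["t"],s["opening"],s["gripper_force"])
bot.movel(*P(40),max_speed=80)
s=bot.get_state(); print(s["t"],s["contact_force"],s["wrist_torque"])
a,b=imaging.capture("top"),imaging.capture("side")
cv2.imwrite("pics/lift.png",np.hstack([cv2.resize(a[180:340,170:330],(400,400)),cv2.resize(b[200:400,220:420],(400,400))]))
E
python3 s1.py
```

```text
2.7 [539.64088816 243.28889091  58.7448299 ] [-0.07303134  0.50905702 -0.53129042]
3.3583 0.1478197535050168 98.44900131225586
4.0083 [-1.24922439 -0.28866329 -4.21513061] [-0.05178708  0.02488916 -0.03562228]
```

View pics/lift.png

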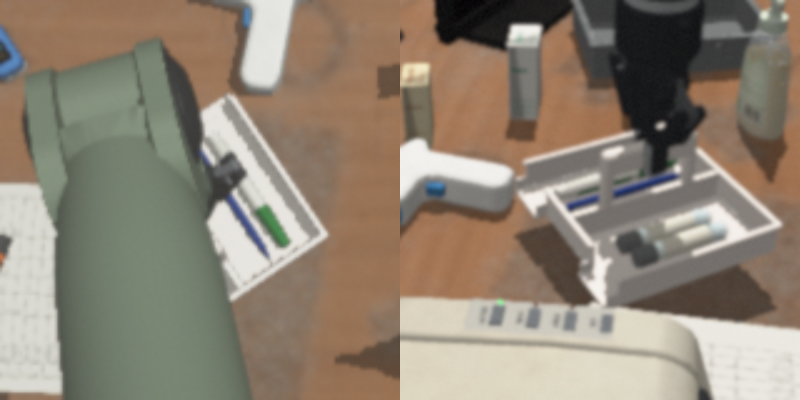

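The tray is held level, with tubes, pen and marker undisturbed. Next: carry it high over the pump, roll it left side down, and check.

```bash
cat >> h.py <<'E'
D=np.radians; PSI=D(20)
L=b2w(-40,0)-57*np.array([np.cos(PSI),np.sin(PSI)])
pour=lambda a,b,up=0:tool(PSI,D(a),D(b),[*L,lipz(D(a),D(b))+up],LIP,1)
E
cat > s2.py <<'E'
from h import *
bot.movel(*tool(TY,0,0,[*TC,215],[0,0,0.],1),max_speed=150)
p,r=pour(0,0); p[2]=215+58
bot.movel(p,r,max_speed=200)
bot.movel(*pour(0,0,50),max_speed=130)
for a in (8,16,24,28): bot.movel(*pour(a,0,40),max_speed=25); 
bot.dwell(.3); s=bot.get_state(); print(s["t"],s["tcp_pos"],s["contact_force"])
a,b=imaging.capture("top"),imaging.capture("side")
cv2.imwrite("pics/roll.png",np.hstack([cv2.resize(a[180:380,370:570],(400,400)),cv2.resize(b[130:270,280:420],(400,400))]))
E
python3 s2.py
```

```text
12.1667 [ 368.38468283 -300.77061035  197.90615415] [-0.4166854  -0.42104977 -4.90765705]
```

View pics/roll.png

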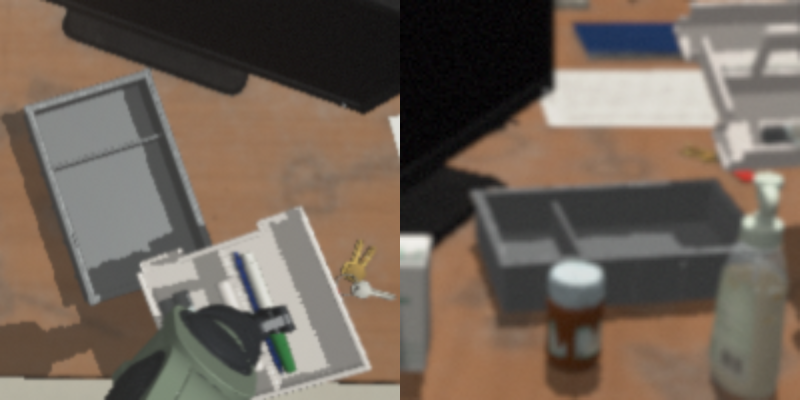

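Rolled 28°: the pen and marker lie against the divider behind the closed wall, and the lip is over the near end of the long bay. Next, lower and pitch slowly.

```bash
cat > s3.py <<'E'
from h import *
bot.movel(*pour(28,8,0),max_speed=50)
for b in range(11,36,3):
    bot.movel(*pour(28,b,0),max_speed=10); s=bot.get_state(); print(b,round(s["t"],1),s["contact_force"].round(2) if hasattr(s["contact_force"],"round") else s["contact_force"])
bot.dwell(.3)
a,b=imaging.capture("top"),imaging.capture("side")
cv2.imwrite("pics/pour.png",np.hstack([cv2.resize(a[180:380,370:570],(400,400)),cv2.resize(b[130:270,280:420],(400,400))]))
E
python3 s3.py
```

```text
11 13.8 [-0.25 -0.76 -3.12]
14 14.6 [ 0.19  0.49 -3.33]
17 15.4 [-0.49  0.41 -3.82]
20 16.2 [-0.19  0.9  -3.18]
23 17.0 [ 0.5   0.54 -3.18]
26 17.8 [ 0.14  0.83 -3.9 ]
29 18.6 [ 0.16  0.35 -4.1 ]
32 19.4 [-0.41  0.65 -3.2 ]
35 20.1 [ 0.31  0.8  -2.55]
```

View pics/pour.png

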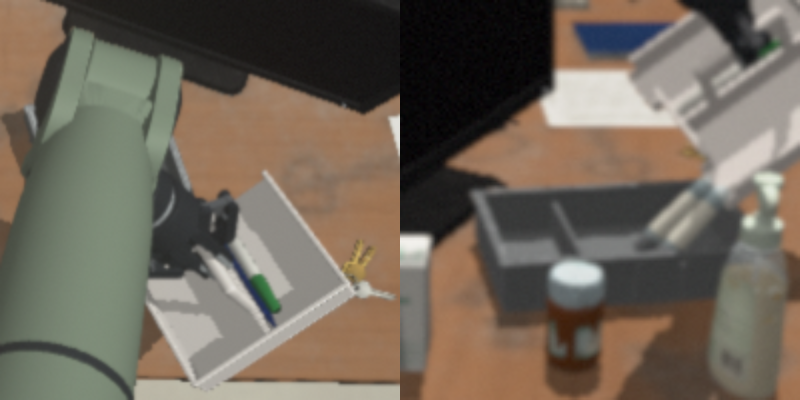

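Both tubes stand nose-down on the bay floor with their tails on the lip. I'll tilt a bit more, then draw the tray back along its own axis so the tails slide off.

```bash
cat > s4.py <<'E'
from h import *
bot.movel(*pour(28,40,0),max_speed=15); bot.dwell(.4)
p,r=pour(28,40); R=trot(PSI,D(28),D(40))
q=np.array(p)+R.apply([-70,0,0])
bot.movel(q.tolist(),r,max_speed=60); bot.dwell(.3)
s=bot.get_state(); print(s["t"],s["contact_force"])
a,b=imaging.capture("top"),imaging.capture("side")
cv2.imwrite("pics/back.png",np.hstack([cv2.resize(a[180:380,370:570],(400,400)),cv2.resize(b[130:270,280:420],(400,400))]))
E
python3 s4.py
```

```text
23.4333 [ 0.39143638 -0.1469831  -3.58988025]
```

View pics/back.png

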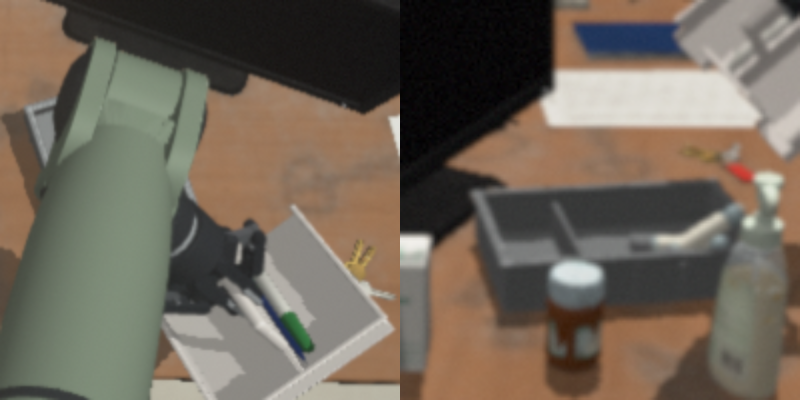

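```bash
cat > s5.py <<'E'
from h import *
R=trot(PSI,D(28),D(40)); o=R.apply([-70,0,0])
def at(a,b,up): p,r=pour(a,b); return (np.array(p)+o+[0,0,up]).tolist(),r
bot.movel(*at(28,20,20),max_speed=40); bot.movel(*at(14,0,40),max_speed=40); bot.movel(*at(0,0,40),max_speed=40)
s=bot.get_state(); print(s["t"],s["tcp_pos"],s["contact_force"])
a,b=imaging.capture("top"),imaging.capture("side")
cv2.imwrite("pics/level.png",np.hstack([cv2.resize(a[180:380,370:570],(400,400)),cv2.resize(b[180:260,320:400],(400,400),interpolation=cv2.INTER_CUBIC)]))
E
python3 s5.py
```

```text
26.7917 [ 329.36561672 -349.90764814  204.88709117] [ 0.12029306  0.49526817 -2.79769832]
```

View pics/level.png

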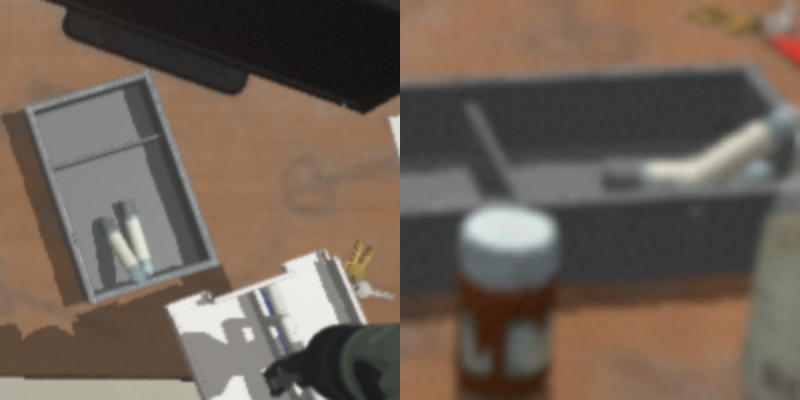

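Both tubes are in the bay. One lies flat at crop (130,235). The other, at crop (121,249), leans with its tail on the end wall, and its middle is inside and below the rim. The pen and marker are in the tray, so I'll take the tray back and set it down.

```bash
cat > s6.py <<'E'
from h import *
w=onz("top",(430.5,304.5),32)[:2]; print("leaning tube mid in box",rz(-BY).apply([*(w-BC),0]))
p=list(bot.get_state()["tcp_pos"]); r=pour(0,0)[1]
p[2]=275; bot.movel(p,r,max_speed=130)
P=lambda z:tool(TY,0,0,[*TC,z],[0,0,0.],1)
bot.movel(*P(215),max_speed=250); bot.movel(*P(15),max_speed=150)
print(bot.movel(*P(-3),max_speed=25,threshold=6)); s=bot.get_state(); print(s["t"],s["tcp_pos"],s["contact_force"])
bot.grip(1.0); q=P(110); bot.movel(q[0],q[1],max_speed=150)
# bottle: fingers close along y world-ish
for f in (0,1):
  for yaw in (0,BY):
    for z in(31,130):
        print(f,yaw,solve_ik([*BOT,z],[np.pi,0,yaw+f*np.pi]), solve_ik([*b2w(83,0),z],[np.pi,0,yaw+f*np.pi]))
print(bot.get_state()["t"])
a,b=imaging.capture("top"),imaging.capture("side")
cv2.imwrite("pics/tray.png",np.hstack([cv2.resize(a[180:380,190:510],(640,400)),b[250:400,240:400][:, :]]) if 0 else np.vstack([cv2.resize(a[180:340,190:510],(640,320)),cv2.resize(b[180:310,240:500],(640,270))[:, :]]))
E
python3 s6.py
```

```text
leaning tube mid in box [-75.6847324   20.77498774   0.        ]
True
32.3083 [538.91303671 242.93790984  58.36793743] [ 0.33582961 -0.19026341  3.81228285]
0 0 [-0.16338126  0.5600428  -0.39838107  0.61237246  0.          2.97821139] [-0.39468579  0.67313189 -0.17377416  0.72389027  0.          2.74690687]
0 0 [-0.16338126  0.43759353 -0.30193059  0.8312722   0.          2.97821139] [-0.39468579  0.56842481 -0.07872439  0.92364713  0.          2.74690687]
0 0.3089232776029963 [-0.16338126  0.5600428  -0.39838107  0.61237246  0.          2.66928811] [-0.39468579  0.67313189 -0.17377416  0.72389027  0.          2.43798359]
0 0.3089232776029963 [-0.16338126  0.43759353 -0.30193059  0.8312722   0.          2.66928811] [-0.39468579  0.56842481 -0.07872439  0.92364713  0.          2.43798359]
1 0 [-0.16338126  0.5600428  -0.39838107  0.61237246  0.         -0.16338126] [-0.39468579  0.67313189 -0.17377416  0.72389027  0.         -0.39468579]
1 0 [-0.16338126  0.43759353 -0.30193059  0.8312722   0.         -0.16338126] [-0.39468579  0.56842481 -0.07872439  0.92364713  0.         -0.39468579]
1 0.3089232776029963 [-0.16338126  0.5600428  -0.39838107  0.61237246  0.         -0.47230454] [-0.39468579  0.67313189 -0.17377416  0.72389027  0.         -0.70360906]
1 0.3089232776029963 [-0.16338126  0.43759353 -0.30193059  0.8312722   0.         -0.47230454] [-0.39468579  0.56842481 -0.07872439  0.92364713  0.         -0.70360906]
33.9
```

View pics/tray.png

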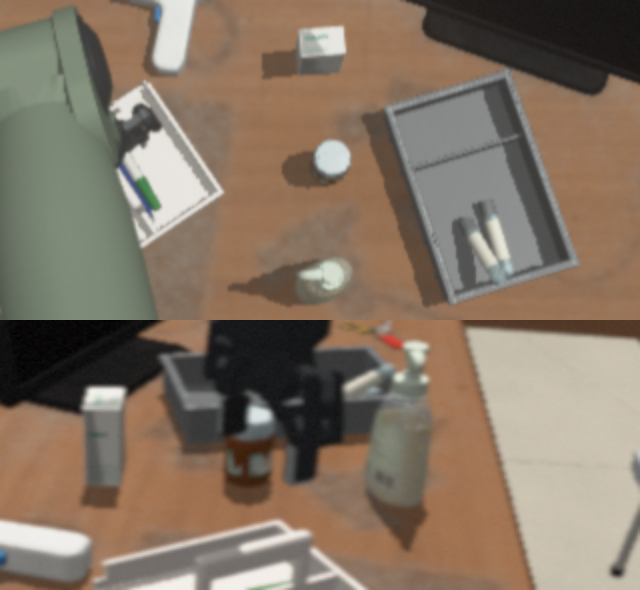

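The tray is back on the worktop at its spot with the pen and marker in it. Now the bottle.

```bash
cat > s7.py <<'E'
from h import *
r=[np.pi,0,np.pi]; r2=[np.pi,0,np.pi+BY]
p,q=tool(TY,0,0,[*TC,140],[0,0,0.],1); bot.movel(p,q,max_speed=150)
bot.move_ptp([*BOT,150],r); print(bot.movel([*BOT,31],r,max_speed=110,threshold=10))
bot.grip(0.0,35); s=bot.get_state(); print(s["t"],s["opening"],s["gripper_force"],s["tcp_pos"])
bot.movel([*BOT,135],r,max_speed=110); W=b2w(83,0)
bot.movel([*W,135],r2,max_speed=130); bot.movel([*W,48],r2,max_speed=90)
print(bot.movel([*W,33],r2,max_speed=20,threshold=5)); s=bot.get_state(); print(s["t"],s["tcp_pos"],s["contact_force"])
bot.grip(0.85); bot.movel([*W,150],r2,max_speed=110)
bot.move_ptp([450,150,250],r)
print(bot.get_state()["t"])
a,b=imaging.capture("top"),imaging.capture("side")
cv2.imwrite("pics/end.png",np.vstack([cv2.resize(a[180:340,190:510],(640,320)),cv2.resize(b[180:310,240:500],(640,270))]))
E
python3 s7.py
```

```text
False
37.0833 0.5129529138006768 36.15250344402739 [563.96653287 -18.50013781  31.62645389]
True
41.275 [ 615.76385023 -176.77269462   37.63684634] [-0.90689666 -0.20030286  5.1904692 ]
44.2583
```

View pics/end.png

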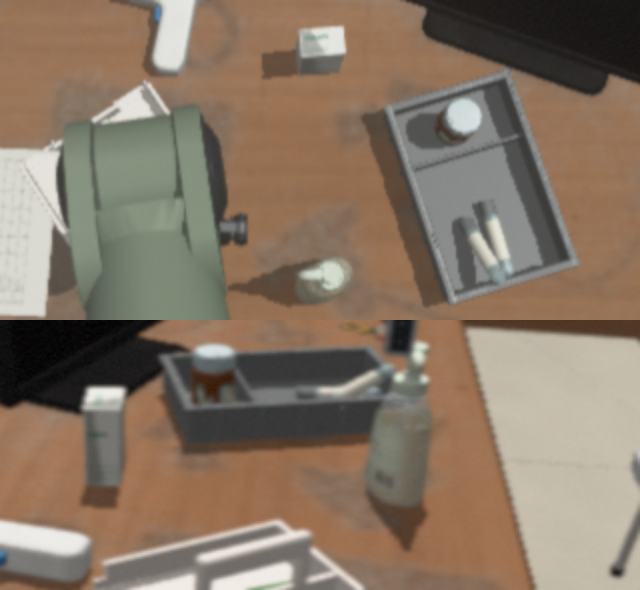

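The bottle stands upright in the well, at crop (458,120). Both tubes are inside the bay at rest, the box hasn't moved and the tray is down. Handing in.

```bash
python3 -c "
from bench import bot
print(bot.sign_off())"
```

```text
the job is handed in; nothing more can be done
None
```

I handed the job in at about 44 s, with no verdict returned: both tubes are in the long bay (one leans with its tail on the end wall, its middle about 32 mm up by estimate), the bottle stands in the well, and the tray is back on the worktop with the marker and pen inside.

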